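Free the long sharpening plate from its clamp

ROBOT

A 6-joint arm with a two-finger parallel gripper is mounted at the origin on the work surface. World frame = base frame: x ahead of the robot, y to its left, z up, the work surface at z = 0. Lengths are in mm, angles in rad, forces in N, time in s.
With the tool pointing down it reaches from about 300 to 1000 mm from the base axis. Payload 5.1 kg.
Tool frame: the origin (TCP) lies midway between the tips of the shut fingers; the grasp point (between the pads) lies 19 mm behind it; z points along the fingers, y is the line along which they close (so a half turn about z gives the same grasp; the last joint's range is limited). The gripper opens to 95 mm and grips with 3 to 60 N. Pads are 20 mm wide; open, the fingers measure 119 mm over their backs; the gripper's body (75 mm by 180 mm) begins 59 mm behind the grasp point.
Start: joints at [1.129, 0.124, 1.65, -0, 1.367, -0.083], TCP at [228.268, 608.587, 180.756] pointing down, gripper open.
Joint ranges: [-2.61, 2.61], [-1.02, 2.33], [0.03, 2.71], [-1.35, 4.49], [0.32, 2.68], [-2.91, 2.91]. Speed limits (rad/s): [2.57, 2.57, 3.14, 3.14, 3.14, 3.14].

INTERFACE

Orientations are given as a rotation vector (axis times angle).
In Python, from bench import state, capture, sign_off, recognise gives the robot as it stands. The module is installed in compiled form; this text tells all that it offers.
- The arm moves only by the shell command python3 -m handwheel 'ROWS' [FORCE]. ROWS is a JSON object of lists of equal length, an entry for each row: "delta_pos": the shift along the tool's x, y, z scaled (see below), a list of three; "dr": the turn, a rotation vector about the tool's x, y, z scaled (see below), a list of three; "grip": the finger opening in mm, from 0 to 95.1. A call has 1 to 10 rows; each row shifts and turns the commanded pose from where the row before left it, along the tool's axes as they then stand; what a row does not reach is not made up. The controller multiplies each number of a shift by 4 cm and each number of a turn by 8 degrees. A row lasts 1/8 s, in which the tool goes at most 62.5 mm and 10.7 degrees, less where a joint would pass 70% of its speed; a pose out of reach is approached as far as the arm can. A call with a number of a shift or a turn outside -1 to 1 is refused whole. A call with a gripper value outside its range is refused whole. The fingers move at their own pace and stop on an object; FORCE is the grip in N (left out, the last holds). Time passes only in rows, so rows that do not move let the fingers close. It gives the time, the measured TCP pose, the force, the opening and the grip force at its end, in the units of the state.
- state(): the state, without advancing time (a new reading comes with each control period).
- capture(name): name is "side" or "top"; returns a dict with "img" (420x560x3 uint8, red, green, blue), "fx", "fy", "cx", "cy" (pixels), "position" and "orientation" of the camera in the world. Camera axes: x right, y down, z forward; pixel columns grow to the right and rows downward; lengths in mm; the calibration is good to about 2 mm. A picture is of the moment at which its call begins. There is no depth.
- sign_off(): hands the job in; it is judged then, once.
Trained networks look in a picture, given as the dict that the camera call returned (one of the last four; its "shot" number tells which), for a name from the list of things; names that differ only in an ending like _2 or _b are one class to them, and where a whole thing is asked for, a point or a joint stands for the part that bears it (a point fixed in the world has none). Each returns a list of dicts, best first, with "confidence" (0 to 1); they miss things now and then, are a little off and sometimes report something else, mostly with a low value. They report only what shows in the picture. A call takes as long as a camera call. They do not tell look-alikes from the thing itself.
- recognise(picture, label): "at" ([column, row] in pixels, amid what is visible of it).
The state is a dict: "t": time; "q": joint angles; "joint_vel": joint speeds; "effort": joint torques, N m; "tool_pos": TCP position; "tcp_rot": TCP orientation; "wrist_force": force on the tool from outside, world axes, zero at the start; "wrist_torque": the same for the moment, N m; "gripper_width": finger opening in mm; "gripper_force": force on a finger pad.
Only numpy, scipy, OpenCV 4.12 (cv2) and the standard library are available. Lean on these libraries where they do the work, as an engineer would, in place of code of your own. Each camera call takes 0.05 s, during which the arm holds its last target. There are 200 camera calls.

TASK

Two sharpening plates are held in wooden clamps on the shelf by the hearth: a long rectangular one and a round one. Swing the clamp bar over the long rectangular plate up until it stands about upright and leave it up, then slide the plate lengthwise along its wooden bed, without lifting it off, until the whole plate is clear of the bar, and leave it lying flat and straight on the long open part of the bed; leave the round plate alone.

Things in the scene. Friction and masses are not known exactly. Their poses are not given: they have to be found in the camera images.
- clamp: Fixed wooden clamp of the long plate (its twin holds the round one). Origin on the shelf surface, below the clamped plate's centre; x along the bed, y across, z up. Bed: rail 26 mm wide, top at z 34 mm, from x -150 (open end, robot side: slide out this way) to x 75 mm. At x 0 to 60 a hinge block (y 13 to 60, 54 mm high) and a foot (y to -35, 8 high); else nothing beside the rail.
- clamp_bar (a joint): Steel bar across the long plate: 0 closed, 1.57 upright, stop 1.75 rad. Hinge axis along clamp x at y 45, z 46.5 mm. Bar x 21 to 39 mm; closed, it runs to -y. Free end: round cross-handle, 14 mm thick, 30 long (clamp x 15 to 45), 97 mm from the hinge; pinched on its end faces it turns in the grip. 1.5 N lifts it; stays where left. A pin under it, 7 mm into the plate's hole, locks the plate.
- plate_center (a point): Centre (half-way up) of the long rectangular steel plate, 130 (x) by 40 (y) by 8 mm, about 0.2 kg, loose on the bed under the bar, overhanging it 7 mm each side. Starts at x 0, y 0, z 38 mm of the clamp, axes alike. Square 14 mm hole at x +30 for the bar's pin. Can be pinched across its width 40 mm from its centre towards -x, clear of the raised bar. Slides easily.
- disc_centre (a point): Centre of the round steel plate, 76 mm in diameter and 8 mm thick, held in the other clamp. Leave it alone.
Mind the look-alikes: they are no part of the job. Leave any orange or turquoise look-alike of the clamp alone. What is shaped like the part that bears plate_center but green or red is not meant.

How it is judged:
By the outcome, as a careful person would: the job done as asked, in the order asked, and still so for the second after the job is handed in, with the robot touching nothing.
It also fails if it takes over 48 s, if anything falls off the work surface, if the arm or the gripper's body presses on something with over 40 N, if the wrist force passes 120 N, or if a joint passes its speed limit or range.

## Working session

There is one attempt and no reset: what is moved stays moved. The work goes in short steps, Python scripts to look and compute and a shell command to move; the robot and the scene stay as the last step left them, time stands still between calls to the robot, and variables do not carry over. Pictures are saved under pics/ and viewed, at most 10 in all, crops included, and the job is handed in when it is done.

```bash
mkdir -p pics; cat > h.py <<'E'
import numpy as np, cv2
from scipy.spatial.transform import Rotation as R
from bench import state, capture, sign_off, recognise
def Rm(o):
    o=np.array(o,float)
    return o if o.shape==(3,3) else R.from_rotvec(o).as_matrix() if o.size==3 else R.from_quat(o).as_matrix()
def ray(c,p):
    d=Rm(c["orientation"])@np.array([(p[0]-c["cx"])/c["fx"],(p[1]-c["cy"])/c["fy"],1]); return np.array(c["position"],float),d/np.linalg.norm(d)
def atz(c,p,z):
    o,d=ray(c,p); return o+d*(z-o[2])/d[2]
def tri(c1,p1,c2,p2):
    o1,d1=ray(c1,p1);o2,d2=ray(c2,p2)
    s=np.linalg.lstsq(np.c_[d1,-d2],o2-o1,rcond=None)[0]
    a,b=o1+d1*s[0],o2+d2*s[1]; return (a+b)/2,np.linalg.norm(a-b)
def proj(c,P):
    v=Rm(c["orientation"]).T@(np.array(P)-np.array(c["position"])); return np.array([c["cx"]+c["fx"]*v[0]/v[2],c["cy"]+c["fy"]*v[1]/v[2]])
E
python3 - <<'E'
from h import *
np.set_printoptions(precision=1,suppress=True)
for n in("side","top"):
    c=capture(n); cv2.imwrite(f"pics/{n}0.png",c["img"][:,:,::-1])
    print(n,c["position"],c["orientation"],c["fx"],c["cx"],c["cy"])
    for l in("clamp","clamp_bar","plate_center","disc_centre"):
        print(l,[(np.round(r["at"]),round(r["confidence"],2)) for r in recognise(c,l)])
print(state()["tcp_rot"])
E
```

```text
side [  55.6 -704.9  889.4] [-2.2  0.5 -0.2] 422.75800406600774 280.99176222493276 208.24862134009769
clamp [(array([227., 236.]), 0.95), (array([309., 349.]), 0.83), (array([316., 226.]), 0.76)]
clamp_bar [(array([334., 217.]), 0.63), (array([315., 350.]), 0.62), (array([237., 229.]), 0.44)]
plate_center [(array([274., 286.]), 0.8), (array([318., 221.]), 0.79), (array([248., 156.]), 0.77)]
disc_centre [(array([368., 272.]), 0.87)]
top [ 296.1  166.4 1036. ] [-2.2  2.  -0.2] 425.2359630682887 276.28410352457183 206.72753092931816
clamp [(array([448., 288.]), 0.97), (array([256., 273.]), 0.8), (array([296., 165.]), 0.55)]
clamp_bar [(array([262., 265.]), 0.68), (array([314., 155.]), 0.62)]
plate_center [(array([357., 272.]), 0.92), (array([308., 170.]), 0.71), (array([116., 168.]), 0.61)]
disc_centre [(array([404., 183.]), 0.94)]
[-0.6 -3.1  0. ]
```

View pics/side0.png

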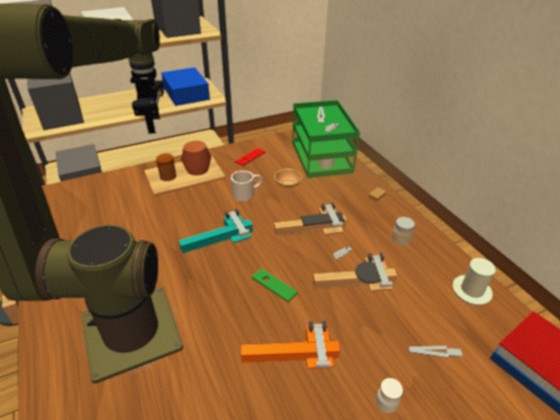

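View pics/top0.png

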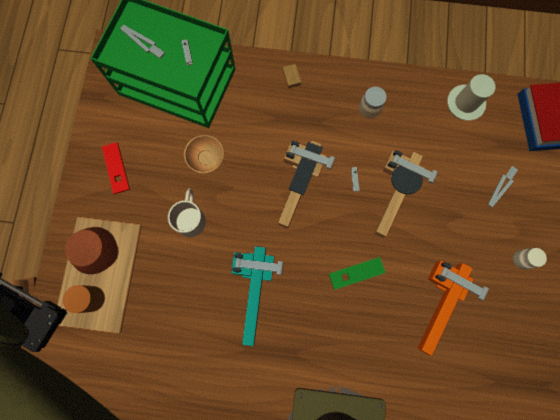

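The side view has the wooden clamp with the dark long plate at about (315,220), and the top view has it at about (303,175).

Look-alikes:
- **Turquoise clamp:** side (220,233), top (256,280)
- **Orange clamp:** side (300,350), top (450,300)
- **Wooden round-plate clamp:** side (360,275), top (405,185)
- **Green plate:** side (274,286), top (357,272)
- **Red plate:** side (250,157), top (116,168)

I choose the wooden clamp with the rectangular dark plate and will check it in a crop.

```bash
python3 - <<'E'
from h import *
t=cv2.imread("pics/top0.png")[130:235,265:345]; s=cv2.imread("pics/side0.png")[190:245,265:355]
a=cv2.resize(t,None,fx=5,fy=5,interpolation=cv2.INTER_CUBIC); b=cv2.resize(s,None,fx=4,fy=4,interpolation=cv2.INTER_CUBIC)
o=np.zeros((525,400+360,3),np.uint8); o[:,:400]=a; o[:220,400:]=b; cv2.imwrite("pics/crop1.png",o)
E
```

```text
(no output)
```

View pics/crop1.png

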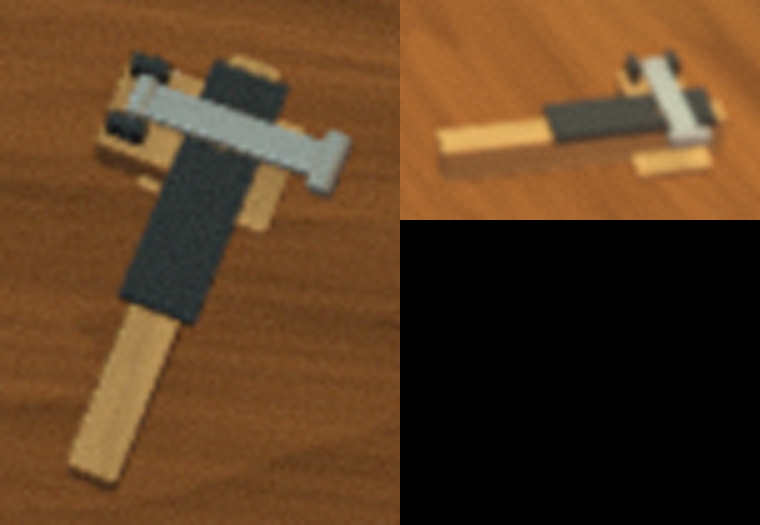

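The crop confirms it: a dark rectangular plate in natural wood, with the hinge on the left and the handle on the right at top crop (330,163). I'll fit the pose from both views.

```bash
cat > fit.py <<'E'
from h import *
from scipy.optimize import least_squares
def main():
    np.set_printoptions(precision=2,suppress=True)
    T=[((-150,13,34),(72,467)),((-150,-13,34),(116,483)),((-65,20,42),(120,297)),((-65,-20,42),(192,323)),((65,20,42),(215,60)),((65,-20,42),(288,85)),((30,-52,50),(330,163))]
    S=[((-150,13,34),(438,131)),((-150,-13,34),(443,153)),((-65,20,42),(545,104)),((-65,-20,42),(553,141)),((30,-52,50),(690,132))]
    ct,cs=capture("top"),capture("side")
    obs=[(ct,P,np.array(p)/5-.4+[265,130]) for P,p in T]+[(cs,P,(np.array(p)-[400,0])/4-.4+[265,190]) for P,p in S]
    def tf(v,P):
        c,s=np.cos(v[2]),np.sin(v[2]); return np.array([v[0]+c*P[0]-s*P[1],v[1]+s*P[0]+c*P[1],v[3]+P[2]])
    x0=list(atz(ct,(303,172),38)[:2])
    f=lambda v:np.concatenate([proj(c,tf(v,P))-p for c,P,p in obs])
    best=min((least_squares(f,x0+[a,0],loss="soft_l1") for a in (0,1.5,3,-1.5)),key=lambda r:r.cost)
    print(best.x,best.cost); print(f(best.x).reshape(-1,2))
    for n,a,b in(("handle",6,11),("rail",0,7),("plate",2,9),("plateR",3,10)): print(n,*tri(ct,obs[a][2],cs,obs[b][2]),"model",tf(best.x,obs[a][1]))
    s=state(); print(s["tool_pos"],R.from_rotvec(s["tcp_rot"]).as_matrix(),s["wrist_force"],s["t"])
main()
E
python3 fit.py
```

```text
[610.94 133.65  -0.25   3.85] 8.264797325342807
[[-0.95  0.35]
 [ 0.46  1.05]
 [-0.51  0.21]
 [ 0.7   0.86]
 [-0.73 -0.1 ]
 [-0.05  0.46]
 [-0.56  1.07]
 [ 1.13 -0.47]
 [ 1.48 -0.42]
 [ 0.91 -0.45]
 [ 1.99 -1.34]
 [ 1.24  1.96]]
handle [624.75  76.4   63.12] 4.4689991139843785 model [627.3   75.89  53.85]
rail [467.1  181.57  38.36] 5.364544669442241 model [468.68 182.96  37.85]
plate [551.55 168.39  45.58] 4.0478712964222305 model [552.81 168.95  45.85]
plateR [542.43 133.05  39.79] 8.111525735266525 model [543.02 130.17  45.85]
[228.26 608.6  180.8 ] [[-0.94  0.35  0.  ]
 [ 0.35  0.94  0.  ]
 [-0.    0.   -1.  ]] [ 0.08 -0.4   0.44] 0.6
```

```bash
python3 -m handwheel '{"delta_pos":[[0,0,-0.7],[0,0,-0.7],[-0.5,-0.3,0],[-0.75,-0.5,0],[-0.75,-0.5,0],[-0.75,-0.5,0],[-0.75,-0.5,0],[-0.75,-0.5,0],[-0.75,-0.5,0],[-0.75,-0.5,0]],"dr":[[0,0,0],[0,0,0],[0,0,0],[0,0,0],[0,0,0],[0,0,0],[0,0,0],[0,0,0],[0,0,0],[0,0,0]],"grip":[60,60,60,60,60,60,60,60,60,60]}' 20
python3 -m handwheel '{"delta_pos":[[-0.75,-0.5,0],[-0.75,-0.5,0],[-0.75,-0.5,0],[-0.75,-0.5,0],[-0.75,-0.5,0],[-0.75,-0.5,0],[-0.75,-0.5,0],[-0.75,-0.5,0],[-0.75,-0.5,0],[-0.75,-0.5,0]],"dr":[[0,0,0],[0,0,0],[0,0,0],[0,0,0],[0,0,0],[0,0,0],[0,0,0],[0,0,0],[0,0,0],[0,0,0]],"grip":[60,60,60,60,60,60,60,60,60,60]}'
python3 -m handwheel '{"delta_pos":[[0,0,0],[0,0,0],[0,0,0],[0,0,0],[0,0,0],[0,0,0],[0,0,0],[0,0,0],[0,0,0],[0,0,0]],"dr":[[0,0,1],[0,0,1],[0,0,1],[0,0,1],[0,0,1],[0,0,1],[0,0,1],[0,0,1],[0,0,1],[0,0,1]],"grip":[60,60,60,60,60,60,60,60,60,60]}'
cat > go.py <<'E'
import sys
from h import *
# clamp pose and tool-frame offset to a clamp-frame TCP target: go.py X Y Z yaxis(x|y)
import json
V=json.load(open("v.json"))
def tf(P):
    c,s=np.cos(V[2]),np.sin(V[2]); return np.array([V[0]+c*P[0]-s*P[1],V[1]+s*P[0]+c*P[1],V[3]+P[2]])
if __name__=="__main__":
    np.set_printoptions(precision=3,suppress=True)
    s=state(); M=R.from_rotvec(s["tcp_rot"]).as_matrix(); yaw=V[2]+(np.pi/2 if sys.argv[4]=="y" else 0)
    y=np.array([np.cos(yaw),np.sin(yaw),0]); 
    if y@M[:,1]<0:y=-y
    z=np.array([0,0,-1.]); G=np.c_[np.cross(y,z),y,z]
    d=tf([float(a) for a in sys.argv[1:4]])-s["tool_pos"]
    print("shift now-frame",M.T@d/40,"shift goal-frame",G.T@d/40,"turn",np.degrees(R.from_matrix(M.T@G).as_rotvec())/8)
    print(s["t"],"q",np.array(s["q"]),"tcp",np.array(s["tool_pos"]),"F",np.array(s["wrist_force"]),"grip",s["gripper_width"],s["gripper_force"])
E
echo '[610.9,133.7,-0.25,2]' > v.json; python3 go.py 30 -52 90 x
```

```text
t: 1.85
tool_pos: [390.6, 382.8, 234.9]
tcp_rot: [-0.562, -3.09, 0.003]
wrist_force: [-0.4, 0.4, 0.3]
gripper_width: 60.0
gripper_force: 0.0
t: 3.1
tool_pos: [600.4, 90.5, 234.9]
tcp_rot: [-0.562, -3.089, 0.002]
wrist_force: [-1.1, 0.4, -0.4]
gripper_width: 59.8
gripper_force: 0.0
t: 4.35
tool_pos: [599.8, 91.5, 234.8]
tcp_rot: [-2.421, -2.0, 0.004]
wrist_force: [0.1, 0.1, 0.3]
gripper_width: 60.2
gripper_force: 0.0
shift now-frame [-0.251  0.754  3.569] shift goal-frame [-0.21   0.759  3.571] turn [-0.017  0.009  0.432]
4.35 q [ 0.063  0.003  1.686 -0.001  1.455  0.253] tcp [599.756  91.529 234.832] F [0.088 0.098 0.304] grip 60.19849916223239 0.0
```

```bash
python3 -m handwheel '{"delta_pos":[[0,0,0],[-0.1,0.38,0.6],[-0.1,0.38,0.6],[0,0,0.6],[0,0,0.6],[0,0,0.6],[0,0,0.5],[0,0,0]],"dr":[[0,0,0.43],[0,0,0],[0,0,0],[0,0,0],[0,0,0],[0,0,0],[0,0,0],[0,0,0]],"grip":[60,60,60,60,60,60,60,60]}'
python3 go.py 30 -52 27.5 x
python3 - <<'E'
from h import *
o=np.zeros((560,800,3),np.uint8)
for n,k,j in(("top",(265,110,345,222),0),("side",(280,150,360,262),400)):
    c=capture(n); x0,y0,x1,y1=k
    o[:,j:j+400]=cv2.resize(c["img"][y0:y1,x0:x1,::-1],(400,560),interpolation=cv2.INTER_CUBIC)
    p=(proj(c,state()["tool_pos"])-[x0,y0]+.5)*5+[j,0]; print(n,p)
    cv2.circle(o,tuple(int(a) for a in p),4,(0,0,255),-1)
cv2.imwrite("pics/hover.png",o)
E
```

```text
t: 5.35
tool_pos: [626.2, 77.0, 93.7]
tcp_rot: [-2.474, -1.932, 0.007]
wrist_force: [-0.2, 0.6, -0.1]
gripper_width: 59.9
gripper_force: 0.0
shift now-frame [-0.019  0.037  1.604] shift goal-frame [-0.022  0.029  1.604] turn [-0.036  0.012  0.037]
5.35 q [ 0.037  0.154  1.768 -0.     1.225  0.282] tcp [626.212  77.031  93.674] F [-0.179  0.571 -0.114] grip 59.94780871109397 0.0
top [335.95623327 240.2120982 ]
side [701.6566322 317.9667015]
```

View pics/hover.png

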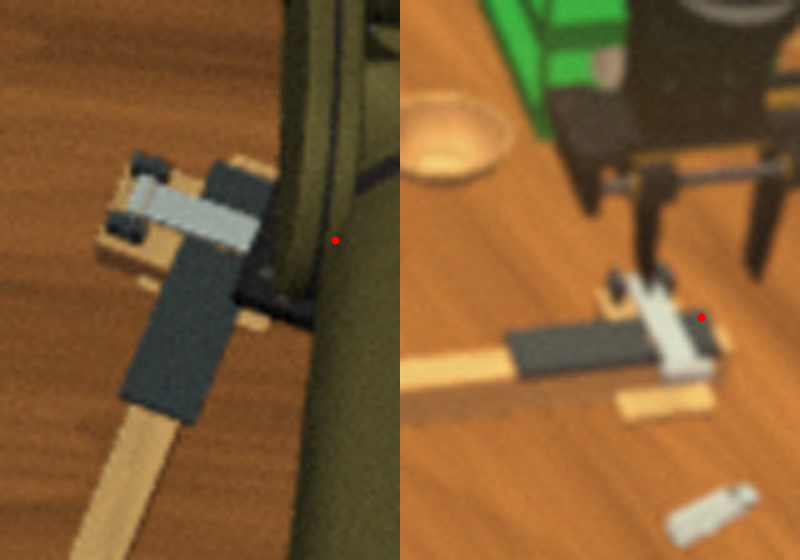

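The tips straddle the handle: side crop tips at (648,285) and (757,280), handle at (687,368). They sit a little higher than the TCP dot because the linkage is open. I'm descending now.

```bash
python3 -m handwheel '{"delta_pos":[[0,0,0.5],[0,0,0.5],[0,0,0.4],[0,0,0.3],[0,0,0]],"dr":[[0,0,0],[0,0,0],[0,0,0],[0,0,0],[0,0,0]],"grip":[60,60,60,60,60]}'
python3 -m handwheel '{"delta_pos":[[0,0,0],[0,0,0],[0,0,0],[0,0,0],[0,0,0]],"dr":[[0,0,0],[0,0,0],[0,0,0],[0,0,0],[0,0,0]],"grip":[20,20,20,20,20]}' 20
python3 - <<'E'
from h import *
c=capture("side");print(state()["tool_pos"])
cv2.imwrite("pics/grip.png",cv2.resize(c["img"][160:260,270:370,::-1],(600,600),interpolation=cv2.INTER_CUBIC))
E
```

```text
t: 6.08
tool_pos: [627.4, 77.8, 27.0]
tcp_rot: [-2.474, -1.933, 0.004]
wrist_force: [0.7, 0.6, 0.2]
gripper_width: 59.9
gripper_force: 0.0
t: 6.7
tool_pos: [628.5, 77.8, 28.9]
tcp_rot: [2.475, 1.934, 0.0]
wrist_force: [0.2, -0.1, -0.2]
gripper_width: 21.1
gripper_force: 0.0
[628.494455    77.7644378   28.84802975]
```

View pics/grip.png

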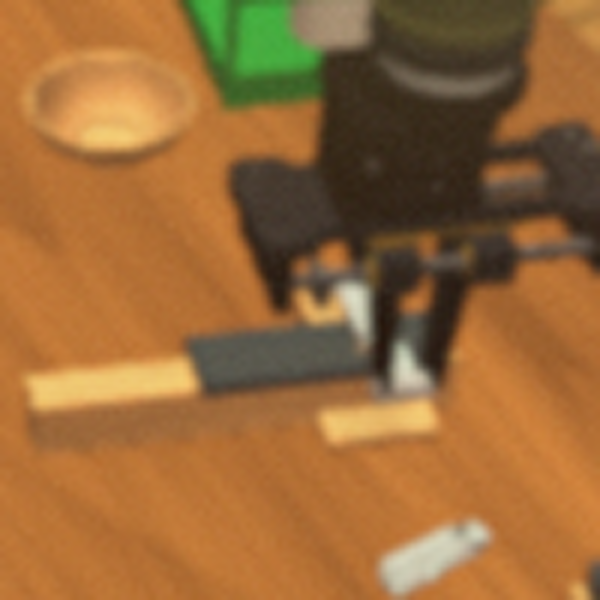

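```bash
python3 - <<'E'
from h import *
np.set_printoptions(precision=1,suppress=True)
c=capture("side"); s=state(); M=R.from_rotvec(s["tcp_rot"]).as_matrix(); t=np.array(s["tool_pos"])
for k in(-1,1):
  for up in(0,10,20): print(k,up,(proj(c,t+k*M[:,1]*16+[0,0,up])-[270,160]+.5)*6)
for r in((-15,),(15,)):
  from go import tf
  print("handle end",(proj(c,tf([30+r[0],-52,53]))-[270,160]+.5)*6, tf([30+r[0],-52,46.5]))
im=c["img"][200:240,315:360,::-1]
cv2.imwrite("pics/grip2.png",cv2.resize(im,None,fx=14,fy=14,interpolation=cv2.INTER_CUBIC))
E
```

```text
-1 0 [377.9 428.7]
-1 10 [379.7 414. ]
-1 20 [381.4 399.1]
1 0 [438.5 420.7]
1 10 [440.6 406. ]
1 20 [442.6 391.1]
handle end [384.  392.4] [612.6  79.6  48.5]
handle end [441.7 385.1] [641.6  72.2  48.5]
```

View pics/grip2.png

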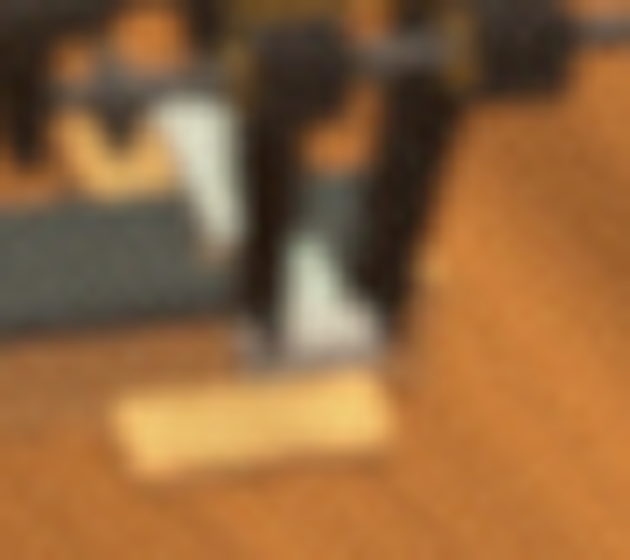

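The width of 21 mm means the pads missed the 30 mm handle. The tips look about 20 mm higher than the TCP reading, so they're at or above the handle top. I'll open, go lower and try again, watching the force.

```bash
python3 -m handwheel '{"delta_pos":[[0,0,0],[0,0,0],[0,0,0],[0,0,0],[0,0,0]],"dr":[[0,0,0],[0,0,0],[0,0,0],[0,0,0],[0,0,0]],"grip":[60,60,60,60,60]}'
python3 -m handwheel '{"delta_pos":[[0,0,0.2],[0,0,0.1],[0,0,0],[0,0,0]],"dr":[[0,0,0],[0,0,0],[0,0,0],[0,0,0]],"grip":[60,60,60,60]}'
python3 go.py 30 -52 27.5 x
python3 - <<'E'
from h import *
c=capture("side")
cv2.imwrite("pics/open2.png",cv2.resize(c["img"][180:240,305:365,::-1],(600,600),interpolation=cv2.INTER_CUBIC))
E
```

```text
t: 7.42
tool_pos: [628.5, 77.8, 28.8]
tcp_rot: [2.475, 1.934, -0.0]
wrist_force: [0.3, -0.2, -0.1]
gripper_width: 58.9
gripper_force: 0.0
t: 7.92
tool_pos: [628.5, 77.8, 16.7]
tcp_rot: [-2.476, -1.934, 0.0]
wrist_force: [-0.0, -0.4, 0.3]
gripper_width: 59.9
gripper_force: 0.0
shift now-frame [-0.054 -0.022 -0.321] shift goal-frame [-0.054 -0.021 -0.321] turn [-0.001  0.     0.041]
7.925 q [ 0.038  0.238  1.812 -0.     1.092  0.283] tcp [628.458  77.782  16.673] F [-0.012 -0.43   0.328] grip 59.90754123741918 0.0
```

View pics/open2.png

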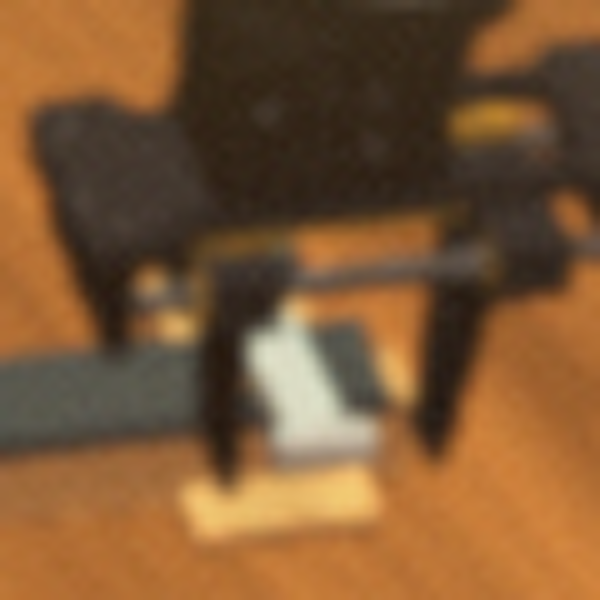

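The tips now sit below handle level on either side of it: crop (228,485) and (430,455), handle at (323,440). Closing.

```bash
python3 -m handwheel '{"delta_pos":[[0,0,0],[0,0,0],[0,0,0],[0,0,0],[0,0,0]],"dr":[[0,0,0],[0,0,0],[0,0,0],[0,0,0],[0,0,0]],"grip":[20,20,20,20,20]}' 15
python3 go.py 30 -52 27.5 x
```

```text
t: 8.6
tool_pos: [628.1, 77.9, 16.7]
tcp_rot: [-2.475, -1.934, 0.001]
wrist_force: [-1.7, -0.2, -0.5]
gripper_width: 29.4
gripper_force: 15.0
shift now-frame [-0.054 -0.013 -0.321] shift goal-frame [-0.054 -0.012 -0.321] turn [-0.006  0.     0.039]
8.6 q [0.038 0.237 1.812 0.    1.093 0.283] tcp [628.098  77.853  16.678] F [-1.656 -0.182 -0.514] grip 29.441639454293345 15.000023245811462
```

```bash
python3 -m handwheel '{"delta_pos":[[0.01,0,-0.22],[0.03,0,-0.21],[0.05,0,-0.21],[0.06,0,-0.21],[0.09,0,-0.2],[0.1,0,-0.19],[0,0,0]],"dr":[[0,0,0],[0,0,0],[0,0,0],[0,0,0],[0,0,0],[0,0,0],[0,0,0]],"grip":[20,20,20,20,20,20,20]}'

```

```text
t: 9.48
tool_pos: [631.8, 91.7, 67.3]
tcp_rot: [-2.475, -1.934, -0.001]
wrist_force: [-0.0, 5.2, -3.3]
gripper_width: 29.8
gripper_force: 15.0
```

```bash
python3 -m handwheel '{"delta_pos":[[0.13,0,-0.18],[0.14,0,-0.17],[0.16,0,-0.16],[0.17,0,-0.14],[0.18,0,-0.13],[0.18,0,-0.11],[0.19,0,-0.09],[0,0,0]],"dr":[[0,0,0],[0,0,0],[0,0,0],[0,0,0],[0,0,0],[0,0,0],[0,0,0],[0,0,0]],"grip":[20,20,20,20,20,20,20,20]}'

```

```text
t: 10.48
tool_pos: [643.6, 136.4, 105.8]
tcp_rot: [2.475, 1.935, 0.002]
wrist_force: [4.7, 1.9, -7.1]
gripper_width: 29.7
gripper_force: 15.0
```

```bash
python3 -m handwheel '{"delta_pos":[[0.2,0,-0.07],[0.2,0,-0.06],[0.2,0,-0.04],[0.2,0,-0.02],[0.2,0,0],[0,0,0]],"dr":[[0,0,0],[0,0,0],[0,0,0],[0,0,0],[0,0,0],[0,0,0]],"grip":[20,20,20,20,20,20]}'
python3 - <<'E'
from h import *
o=np.zeros((500,800,3),np.uint8)
for n,k,j in(("top",(265,110,345,210),0),("side",(285,150,365,250),400)):
    c=capture(n); x0,y0,x1,y1=k
    o[:,j:j+400]=cv2.resize(c["img"][y0:y1,x0:x1,::-1],(400,500),interpolation=cv2.INTER_CUBIC)
cv2.imwrite("pics/up.png",o)
E
```

```text
t: 11.22
tool_pos: [653.5, 174.1, 113.6]
tcp_rot: [2.474, 1.933, 0.001]
wrist_force: [5.1, -0.0, -7.9]
gripper_width: 28.9
gripper_force: 15.0
```

View pics/up.png

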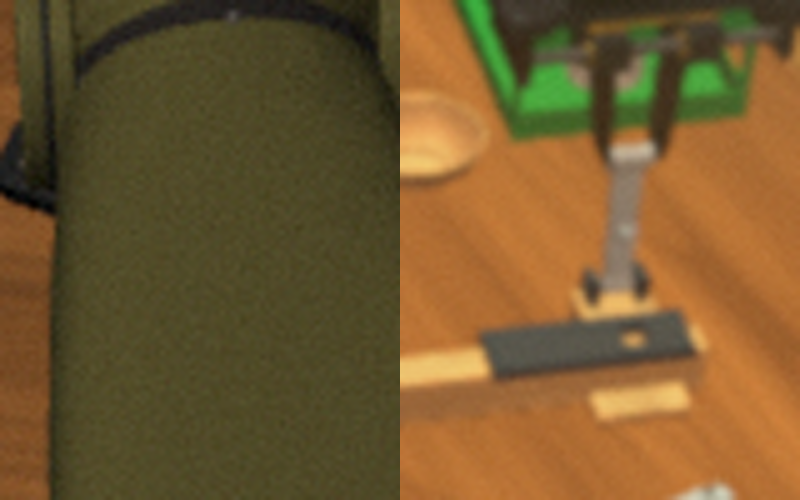

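The side crop shows the bar standing vertical at (625,220), its handle at (632,150) and the plate with its hole free. I'll release it, rise, and turn 90°.

```bash
python3 -m handwheel '{"delta_pos":[[0,0,0],[0,0,0],[0,0,0],[0,0,0],[0,0,-0.5],[0,0,-0.8],[0,0,-0.8],[0,0,-0.8],[0,0,0]],"dr":[[0,0,0],[0,0,0],[0,0,0],[0,0,0],[0,0,0],[0,0,0],[0,0,0],[0,0,0],[0,0,0]],"grip":[60,60,60,60,60,60,60,60,60]}'
python3 -m handwheel '{"delta_pos":[[0,-0.8,0],[0,-0.8,0],[0,-0.15,0],[0,0,0],[0,0,0],[0,0,0],[0,0,0],[0,0,0],[0,0,0],[0,0,0]],"dr":[[0,0,0],[0,0,0],[0,0,-1],[0,0,-1],[0,0,-1],[0,0,-1],[0,0,-1],[0,0,-1],[0,0,-1],[0,0,-1]],"grip":[70,70,70,70,70,70,70,70,70,70]}'
python3 go.py -40 0 60 y
```

```text
t: 12.45
tool_pos: [654.8, 174.9, 234.9]
tcp_rot: [2.472, 1.932, 0.012]
wrist_force: [-0.3, 0.4, 1.2]
gripper_width: 59.9
gripper_force: 0.0
t: 13.7
tool_pos: [583.9, 191.2, 227.8]
tcp_rot: [-1.067, -2.953, 0.002]
wrist_force: [-0.0, -0.1, -0.0]
gripper_width: 70.2
gripper_force: 0.0
shift now-frame [-0.539 -1.096  4.146] shift goal-frame [-0.009 -1.226  4.145] turn [-0.01  -0.012 -3.176]
13.7 q [ 0.229  0.023  1.678  0.     1.443 -0.648] tcp [583.944 191.186 227.793] F [-0.01  -0.099 -0.03 ] grip 70.15178894885955 0.0
```

```bash
python3 -m handwheel '{"delta_pos":[[0,0,0],[0,0,0],[0,0,0],[0,0,0],[-0.03,-0.6,0],[-0.03,-0.62,0],[0,0,0.9],[0,0,0.9],[0,0,0.9],[0,0,0]],"dr":[[0,0,-1],[0,0,-1],[0,0,-1],[0,0,-0.18],[0,0,0],[0,0,0],[0,0,0],[0,0,0],[0,0,0],[0,0,0]],"grip":[70,70,70,70,70,70,70,70,70,70]}'
python3 go.py -41 0 8 y
python3 - <<'E'
from h import *
o=np.zeros((500,800,3),np.uint8)
for n,k,j in(("top",(265,110,345,210),0),("side",(275,150,355,250),400)):
    c=capture(n); x0,y0,x1,y1=k
    o[:,j:j+400]=cv2.resize(c["img"][y0:y1,x0:x1,::-1],(400,500),interpolation=cv2.INTER_CUBIC)
cv2.imwrite("pics/pl.png",o)
E
```

```text
t: 14.95
tool_pos: [571.6, 142.0, 117.3]
tcp_rot: [-0.4, -3.109, 0.004]
wrist_force: [-0.8, 0.2, 0.6]
gripper_width: 69.8
gripper_force: 0.0
shift now-frame [0.004 0.05  2.683] shift goal-frame [0.022 0.042 2.683] turn [-0.024 -0.05  -0.042]
14.95 q [ 0.153  0.044  1.844 -0.     1.261 -1.162] tcp [571.631 142.008 117.329] F [-0.804  0.162  0.605] grip 69.81726001211806 0.0
```

View pics/pl.png

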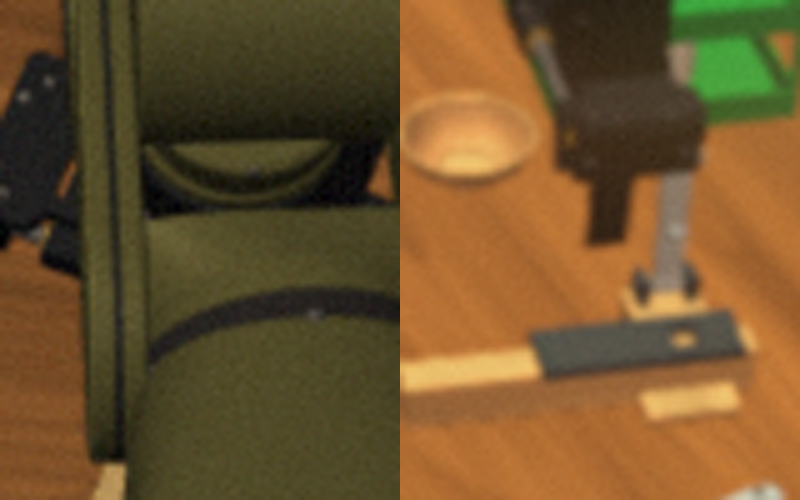

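The fingers are over the plate about 40 mm on the open side of its centre, and the raised bar stands clear behind the gripper. Descending and pinching.

```bash
python3 -m handwheel '{"delta_pos":[[0,0.04,0.7],[0,0,0.6],[0,0,0.5],[0,0,0.4],[0,0,0.3],[0,0,0.16],[0,0,0]],"dr":[[0,0,0],[0,0,0],[0,0,0],[0,0,0],[0,0,0],[0,0,0],[0,0,0]],"grip":[70,70,70,70,70,70,70]}'
python3 -m handwheel '{"delta_pos":[[0,0,0],[0,0,0],[0,0,0],[0,0,0],[0,0,0]],"dr":[[0,0,0],[0,0,0],[0,0,0],[0,0,0],[0,0,0]],"grip":[30,30,30,30,30]}' 12
python3 go.py -116 0 8 y
```

```text
t: 15.92
tool_pos: [575.0, 145.1, 14.5]
tcp_rot: [-0.398, -3.116, 0.0]
wrist_force: [-0.5, 0.1, 0.3]
gripper_width: 69.9
gripper_force: 0.0
t: 16.55
tool_pos: [575.1, 145.1, 14.8]
tcp_rot: [0.398, 3.116, 0.0]
wrist_force: [0.6, -0.1, -0.8]
gripper_width: 31.1
gripper_force: 0.0
shift now-frame [ 1.963 -0.062  0.12 ] shift goal-frame [ 1.963 -0.054  0.12 ] turn [ 0.     0.001 -0.029]
16.55 q [ 0.157  0.159  1.908 -0.     1.075 -1.16 ] tcp [575.114 145.072  14.806] F [ 0.59  -0.119 -0.835] grip 31.109652218589467 0.0
```

31 mm means it missed again: the tips are still above the plate, and the real tips clearly sit about 25–30 mm short of the reported TCP. I'll open and go lower in small steps while watching the force.

```bash
python3 -m handwheel '{"delta_pos":[[0,0,0],[0,0,0],[0,0,0],[0,0,0],[0,0,0.12],[0,0,0.12],[0,0,0.12],[0,0,0]],"dr":[[0,0,0],[0,0,0],[0,0,0],[0,0,0],[0,0,0],[0,0,0],[0,0,0],[0,0,0]],"grip":[70,70,70,70,70,70,70,70]}'
python3 -m handwheel '{"delta_pos":[[0,0,0],[0,0,0],[0,0,0],[0,0,0],[0,0,0]],"dr":[[0,0,0],[0,0,0],[0,0,0],[0,0,0],[0,0,0]],"grip":[30,30,30,30,30]}' 12
python3 - <<'E'
from h import *
c=capture("side");cv2.imwrite("pics/raw.png",c["img"][:,:,::-1])
E
```

```text
t: 17.55
tool_pos: [574.5, 145.0, -0.5]
tcp_rot: [-0.398, -3.115, 0.001]
wrist_force: [-0.1, -0.2, -0.4]
gripper_width: 70.1
gripper_force: 0.0
t: 18.18
tool_pos: [575.2, 145.2, 0.6]
tcp_rot: [0.398, 3.116, 0.0]
wrist_force: [-0.2, 0.9, 0.8]
gripper_width: 40.1
gripper_force: 12.0
```

Gripped at 40 mm, the plate's width. Now sliding it 76 mm along −x.

```bash
python3 -m handwheel '{"delta_pos":[[0.15,0,0],[0.25,0,0],[0.25,0,0],[0.25,0,0],[0.25,0,0],[0.25,0,0],[0.25,0,0],[0.15,0,0],[0.1,0,0],[0,0,0]],"dr":[[0,0,0],[0,0,0],[0,0,0],[0,0,0],[0,0,0],[0,0,0],[0,0,0],[0,0,0],[0,0,0],[0,0,0]],"grip":[30,30,30,30,30,30,30,30,30,30]}'
python3 go.py -113 0 0 y
```

```text
t: 19.48
tool_pos: [501.0, 164.4, 0.5]
tcp_rot: [-0.398, -3.115, -0.0]
wrist_force: [-1.0, 0.2, 4.5]
gripper_width: 39.8
gripper_force: 12.0
shift now-frame [-0.026 -0.063 -0.037] shift goal-frame [-0.026 -0.063 -0.037] turn [ 0.    -0.007 -0.029]
19.475 q [ 0.215  0.041  2.063  0.001  1.038 -1.102] tcp [501.044 164.367   0.516] F [-0.997  0.18   4.496] grip 39.81455527521147 11.98969915509224
```

```bash
python3 -m handwheel '{"delta_pos":[[0,0,0],[0,0,0],[0,0,0],[0,0,0],[0,0,-0.5],[0,0,-0.9],[0,0,-0.9],[0,0,-0.9],[0,0,-0.9],[0,0,-0.9]],"dr":[[0,0,0],[0,0,0],[0,0,0],[0,0,0],[0,0,0],[0,0,0],[0,0,0],[0,0,0],[0,0,0],[0,0,0]],"grip":[75,75,75,75,75,75,75,75,75,75]}'
python3 -m handwheel '{"delta_pos":[[0,0.9,0],[0,0.9,0],[0,0.9,0],[0,0.9,0],[0,0.9,0],[0,0.9,0],[0,0.9,0],[0,0.9,0],[0,0.5,0],[0,0,0]],"dr":[[0,0,0],[0,0,0],[0,0,0],[0,0,0],[0,0,0],[0,0,0],[0,0,0],[0,0,0],[0,0,0],[0,0,0]],"grip":[75,75,75,75,75,75,75,75,75,75]}'
python3 - <<'E'
from h import *
o=np.zeros((560,800,3),np.uint8)
for n,k,j in(("top",(265,125,345,237),0),("side",(265,160,345,272),400)):
    c=capture(n); x0,y0,x1,y1=k
    o[:,j:j+400]=cv2.resize(c["img"][y0:y1,x0:x1,::-1],(400,560),interpolation=cv2.INTER_CUBIC)
cv2.imwrite("pics/end.png",o)
E
```

```text
t: 20.72
tool_pos: [501.4, 164.1, 201.5]
tcp_rot: [-0.398, -3.116, 0.0]
wrist_force: [1.1, -0.0, -0.8]
gripper_width: 74.8
gripper_force: 0.0
t: 21.98
tool_pos: [578.7, 463.2, 199.4]
tcp_rot: [-0.396, -3.116, 0.001]
wrist_force: [-0.4, 0.3, -0.1]
gripper_width: 75.1
gripper_force: 0.0
```

View pics/end.png

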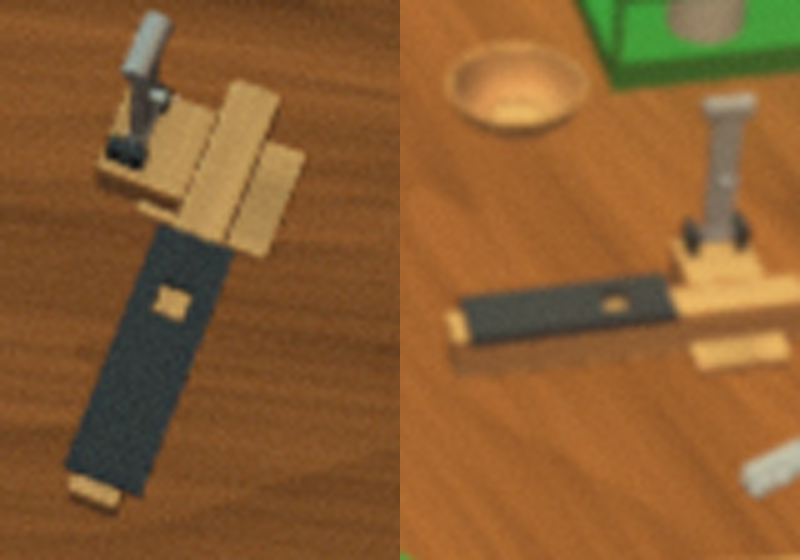

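The bar is upright, at side crop (725,170). The plate lies flat and straight on the open part of the bed, from top crop (195,240) to (105,480), fully clear of the bar.

```bash
python3 -c "from bench import sign_off; print(sign_off())"
```

```text
the job is handed in; nothing more can be done
None
```

Job handed in at about 22 s: the clamp bar stands upright, the long plate lies flat and straight on the open part of its bed, fully clear of the bar, and the round plate was not touched.

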